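# Hang the large scissors on the hook in the classroom cabinet

### The arm

A 6-joint arm with a two-finger parallel gripper is mounted at the origin on the work surface. World frame = base frame: x ahead of the robot, y to its left, z up, the work surface at z = 0. Lengths are in m, angles in rad, forces in N, time in s.
With the tool pointing down it reaches from about 0.375 to 0.975 m from the base axis. Payload 3.8 kg.
Tool frame: the origin (TCP) lies on the centre line of the jaws, within the pads' length; the fingertips stand 8 mm ahead of it and the grasp point (between the pads) lies 11 mm behind it; x points along the fingers, z is the direction in which the jaws open and shut, and the axes are right-handed (so a half turn about x gives the same grasp; the last joint's range is limited). The gripper opens to 88 mm and grips with 3 to 60 N. Pads are 18 mm wide; open, the fingers measure 123 mm over their backs; the gripper's body (75 mm by 187 mm) begins 45 mm behind the grasp point.
Start: joints at [-1.376, 0.264, 1.604, -0, 1.274, -0.037], TCP at [0.155, -0.657, 0.247] pointing down, gripper open.
Joint ranges: [-2.63, 2.63], [-0.94, 2.18], [0.31, 2.57], [-1.31, 4.45], [0, 2.66], [-2.55, 2.55]. Speed limits (rad/s): [2.57, 2.57, 3.14, 3.14, 3.14, 3.14].

### API

Orientations are given as a rotation vector (axis times angle).
In Python, from workcell import monitor, imaging, finish_job, masks_of gives the robot as it stands.
- The arm moves only by the tool step_arm, never from a script. Its argument "targets" is a list that holds one entry, the list of rows, each a list of 5 numbers: the gripper's target within -1 to 1 (shut at 1, half-way at 0, fully open at -1), then the shift along the tool's x, y, z in m, then the turn about the tool's x in degrees. A call has 1 to 10 rows; each row is the pose to reach, as a shift and turn from the pose measured when the call began, along the tool's axes at that moment; what a row does not reach only later rows make up. A row lasts 1/12 s, in which the tool goes at most 41.7 mm and 7.16 degrees, less where a joint would pass 70% of its speed; a pose out of reach is approached as far as the arm can. A call with a gripper value outside its range is refused whole. The fingers move at their own pace and stop on an object; the grip force is fixed at half the most. Time passes only in rows, so rows that repeat a pose let the fingers close. It gives the time, the measured TCP pose, the force and the opening at its end, in the units of the state.
- monitor.sense(): the state, without advancing time (a new reading comes with each control period).
- imaging.capture(name): name is "side" or "top"; returns a dict with "image" (400x640x3 uint8, red, green, blue), "range_z" (400x640 float32, m along the optical axis (not along the pixel's ray), 0 where there is no reading), "mtx" (3x3 intrinsics, pixels), "R" (3x3) and "t" (3): a world point X has camera coordinates R X + t. Camera axes: x right, y down, z forward; pixel columns grow to the right and rows downward; lengths in m; the calibration is good to about 2 mm. A picture is of the moment at which its call begins.
- finish_job(): hands the job in, once; it reports no verdict.
Trained networks look in the newest picture that a camera, given by its name, has taken for a name from the list of things; names that differ only in an ending like _2 or _b are one class to them, and where a whole thing is asked for, a point or a joint stands for the part that bears it (a point fixed in the world has none). Each returns a list of dicts, best first, with "score" (0 to 1); they miss things now and then, are a little off and sometimes report something else, mostly with a low value. They report only what shows in the picture. A call takes as long as a camera call. They do not tell look-alikes from the thing itself.
- masks_of(query, camera): "mask" (400x640 bool, what is visible of it) and "rect" ([left, top, right, bottom] in pixels, round what is visible of it).
The state is a dict: "time": time; "qpos": joint angles; "joint_velocities": joint speeds; "joint_efforts": joint torques, N m; "position": TCP position; "ee_rot": TCP orientation; "ft_force": force on the tool from outside, world axes, zero at the start; "ft_torque": the same for the moment, N m; "width": finger opening in m.
Only numpy, scipy, OpenCV 4.12 (cv2) and the standard library are available. Lean on these libraries where they do the work, as an engineer would, in place of code of your own. Each camera call takes 0.05 s, during which the arm holds its last target. There are 200 camera calls.

### The job

Tidy up after class: pick up the larger of the two pairs of scissors from the desk, reach in through the open front of the glazed cabinet and hang them on the hook inside by one of their finger bows, then let go. Do not touch the cabinet's dark front frame with the scissors or the gripper, and leave the other things on the desk where they are.

Things in the scene. Friction and masses are not known exactly. Their poses are not given: they have to be found in the camera images.
- scissors_mid (a point): Large closed scissors lying flat: black handle, steel blades, 193 mm long, 81 wide, 9 thick, 90 g. Point: centre of the black collar at the pivot, half-way up (4.5 mm above the desk). The collar, 30 mm long and 22 wide with parallel sides, near the balance point, is the place to grip. x runs towards the bows (outer end +93 mm, blade tips -100), y to the left bow, z out of the upper face.
- scissors_left_bow (a point): Centre of the opening of the large scissors' left bow, 62 mm along x and 19 mm along +y from scissors_mid (same axes). The opening is an oval 44 mm long (along x) and 25 mm wide; its bar is 9 mm thick.
- scissors_right_bow (a point): The same for the right bow: 62 mm along x and 19 mm along -y from scissors_mid.
- small_scissors: The small scissors, left alone: the same form as the large ones but 131 mm long, 55 mm wide, 7 mm thick. Origin on the underside at the pivot; x towards the bows. Lies on the opposite half of the desk from the large pair; which half is which changes.
- cabinet: Small glazed cabinet standing fixed on the desk: dark steel frame, clear panes at the sides, back and top, 226 mm wide, 125 mm deep, 360 mm high. Origin: centre of its underside. x points from the open front to the back, y to its left, z up; it may be turned a little on the desk. The front plane lies at x = -62.5 mm, the back pane's inner face at x = +52.5 mm, the floor inside at z = 22 mm.
- front_frame: The dark frame round the cabinet's open front, not to be touched; same origin and axes as the cabinet. Its opening is 180 mm wide (y = -90 to +90 mm) and reaches from z = 30 mm (sill) to z = 335 mm (underside of the head). Sill, side posts and head are 22 mm deep behind the front plane; the head also juts 20 mm forward of it.
- hook: Steel hook, 6 mm round bar, on a rail across the cabinet's back, mid-width; origin and axes as the cabinet's. From the back the bar runs level towards the open front, 225 mm above the desk, to the bend 40 mm behind the front plane, then rises at 45 degrees towards the front; its tip is 20 mm behind the front plane, 245 mm above the desk.
- hook_seat (a point): Point on the axis of the hook's level bar, 10 mm behind the bend (50 mm behind the front plane), 225 mm above the desk; axes as the cabinet's. The tip is at x = -30 mm, z = +20 mm from it. Hanging scissors have a bow's centre about 20 mm below the bar.
- cabinet_door (a joint): The cabinet's glazed door, hinged at its left front corner (seen along x): 0 closed, 4.35 to 4.6 rad folded back along the left outside of the cabinet, out of the way, where it starts and can stay. 325 mm high, 222 mm wide.
- abacus: Bystander: black-framed abacus, 185 x 64 x 18 mm, lying between the two pairs of scissors. Origin under its centre, x along its length.
- pencil: Bystander: yellow pencil lying on the left of the desk, 180 mm long, 7 mm thick. Origin under its middle, x along it.
- glue_stick: Bystander: upright glue stick, 26 mm across, 92 mm high, on the right. Origin under its centre.
- stapler: Bystander: stapler, 150 x 38 x 55 mm, on the right beside the cabinet. Origin under its centre, x along it.
- tape_dispenser: Bystander: tape dispenser, 150 x 66 x 81 mm, on the left beside the cabinet. Origin under its centre, x along it.
- bottle: Bystander: upright clear water bottle, 68 mm across, 210 mm high, at the back right. Origin under its centre.
Not all that is in view belongs to the job. Leave any pink or yellow look-alike of the part that bears scissors_mid alone.

How it is judged:
By the outcome, as a careful person would: the job done as asked, in the order asked, and still so for the second after the job is handed in, with the robot touching nothing.
It also fails if it takes over 53 s, if anything falls off the work surface, if the arm or the gripper's body presses on something with over 40 N, if the wrist force passes 120 N, or if a joint passes its speed limit or range.

## Working session

There is one attempt and no reset: what is moved stays moved. The work goes in short steps, Python scripts to look and compute and a tool call to move; the robot and the scene stay as the last step left them, time stands still between calls to the robot, and variables do not carry over. Pictures are saved under pics/ and viewed, on a budget of 10 in all, crops included, one or two more only if the job needs it, and the job is handed in when it is done.

Besides the shell and the picture viewer there is one more tool, called after "Request:" as name(argument=value, ...) on one line, values as JSON. step_arm: Moves the arm, as the interface text tells. Its arguments: {"type":"object","properties":{"targets":{"type":"array","items":{"type":"array","items":{"type":"array","items":{"type":"number"}}}}},"required":["targets"]}

```bash
mkdir -p pics; ls; python3 - <<'E'
from workcell import monitor, imaging, masks_of
import cv2,numpy as np
s=monitor.sense();print(s['position'],s['ee_rot'],s['width'],s['time'])
for n in('top','side'):
    c=imaging.capture(n);cv2.imwrite(f'pics/{n}1.png',c['image'][:,:,::-1]);np.savez(f'/tmp/{n}.npz',**c)
    print(n,c['mtx'].round(1).tolist(),c['R'].round(3).tolist(),c['t'].round(3).tolist())
    for q in('scissors_mid','small_scissors','cabinet','hook','front_frame'):
        for m in masks_of(q,n)[:3]: print(q,m['score'],m['rect'],m['mask'].sum())
E
```

```text
pics
[ 0.15493358 -0.65627738  0.24542533] [ 1.03816749  1.3117115  -1.03581828] 0.08797398488697318 0.0
top [[436.6, 0.0, 328.4], [0.0, 436.6, 200.1], [0.0, 0.0, 1.0]] [[-0.014, -1.0, -0.003], [-0.993, 0.014, -0.113], [0.113, 0.002, -0.994]] [0.065, 0.497, 1.537]
scissors_mid 0.79 [239.6, 277.6, 286.6, 300.5] 356
scissors_mid 0.69 [265.8, 197.1, 285.7, 247.5] 432
scissors_mid 0.66 [159.1, 235.6, 209.5, 271.9] 366
small_scissors 0.73 [397.1, 208.0, 414.9, 234.2] 211
cabinet 0.89 [294.7, 86.0, 403.8, 172.7] 5744
front_frame 0.8 [320.7, 134.3, 401.4, 172.1] 1859
side [[372.5, 0.0, 318.6], [0.0, 372.5, 198.9], [0.0, 0.0, 1.0]] [[0.8, 0.6, 0.008], [0.57, -0.755, -0.324], [-0.189, 0.264, -0.946]] [-0.392, -0.166, 1.434]
scissors_mid 0.68 [365.1, 72.0, 379.7, 110.7] 225
scissors_mid 0.65 [278.5, 110.8, 320.8, 137.4] 253
scissors_mid 0.57 [318.7, 161.1, 367.6, 188.8] 226
small_scissors 0.45 [252.2, 248.7, 279.0, 284.3] 218
cabinet 0.78 [322.8, 196.7, 449.5, 309.1] 6716
front_frame 0.89 [323.9, 196.6, 378.4, 288.6] 1579
```

```bash
python3 - <<'E'
import cv2
a=cv2.imread('pics/top1.png')[70:320,140:460];cv2.imwrite('pics/top1c.png',cv2.resize(a,None,fx=2.4,fy=2.4,interpolation=cv2.INTER_CUBIC))
a=cv2.imread('pics/side1.png')[50:320,200:480];cv2.imwrite('pics/side1c.png',cv2.resize(a,None,fx=2.2,fy=2.2,interpolation=cv2.INTER_CUBIC))
E
```

```text
(no output)
```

View pics/top1c.png

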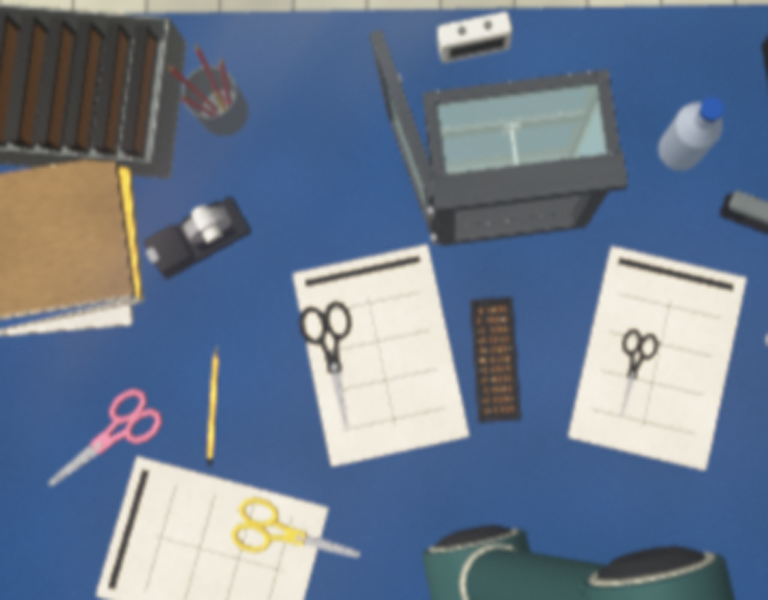

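View pics/side1c.png

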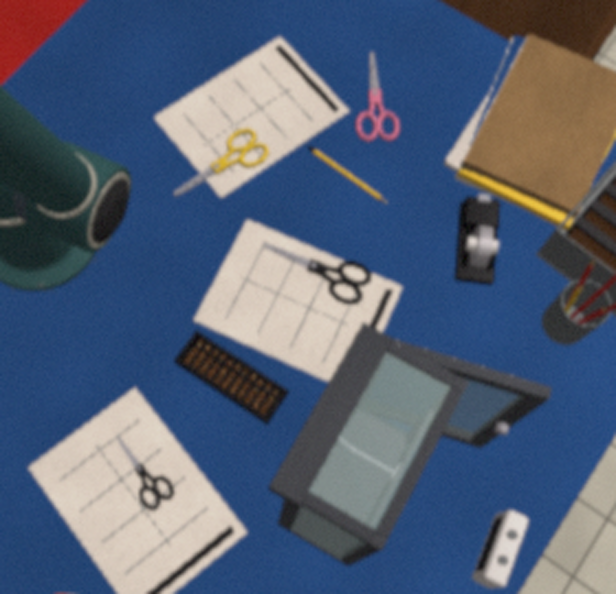

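The large black scissors are at about crop (327,340), i.e. full (276,212), with the bows pointing away from the robot. The small pair is at (405,220). The cabinet's open front faces the robot, and the yellow and pink pairs are decoys. Next I fit the scissors by their dark pattern in both cameras and the cabinet from the depth of its roof.

```bash
cat > h.py <<'E'
import numpy as np,cv2
from scipy.optimize import minimize,differential_evolution
from scipy.spatial.transform import Rotation as Ro
def load(n): return dict(np.load(f'/tmp/{n}.npz'))
def proj(c,X):
    p=(c['R']@np.asarray(X,float).T).T+c['t']; q=(c['mtx']@p.T).T; return q[:,:2]/q[:,2:]
def cloud(c):
    v,u=np.indices(c['range_z'].shape); z=c['range_z'].astype(float)
    K=c['mtx'];P=np.stack([(u-K[0,2])/K[0,0]*z,(v-K[1,2])/K[1,1]*z,z],-1)
    W=(P-c['t'])@c['R']; W[z<=0]=np.nan; return W
def onplane(c,uv,h):
    d=c['R'].T@np.linalg.inv(c['mtx'])@np.array([*uv,1.]);o=-c['R'].T@c['t'];return o+d*(h-o[2])/d[2]
E
python3 - <<'E'
from h import *
g=np.arange(-.112,.106,.0015);X,Y=np.meshgrid(g,np.arange(-.056,.056,.0015))
e=lambda a,b:np.minimum(((X-.062)/a)**2+((Y-.019)/b)**2,((X-.062)/a)**2+((Y+.019)/b)**2)
ring=(e(.031,.0215)<1)&(e(.022,.0125)>1); col=(abs(X)<.015)&(abs(Y)<.011)
br=(X>0)&(X<.04)&(abs(Y)<.011)
dark=ring|col|br
near=cv2.dilate(dark.astype(np.uint8),np.ones((11,11)))>0
lig=near&~dark&(X>-.012)
P=np.stack([X,Y],-1)
def img(n):
    c=load(n);return c,c['image'].max(2).astype(np.float32)
cs=[img('top'),img('side')]
def score(p,cc,h=.0045):
    s=0
    R=np.array([[np.cos(p[2]),-np.sin(p[2])],[np.sin(p[2]),np.cos(p[2])]])
    for c,i in cc:
        def smp(m):
            q=P[m]@R.T+p[:2];uv=proj(c,np.c_[q,np.full(len(q),h)]).astype(np.float32)
            return cv2.remap(i,uv[None,:,0].copy(),uv[None,:,1].copy(),cv2.INTER_LINEAR).mean()
        s+=smp(dark)-smp(lig)
    return s
x0=onplane(cs[0][0],(277,222),.0045);print('guess',x0)
for nm,cc in(('both',cs),('top',cs[:1]),('side',cs[1:])):
    r=differential_evolution(score,[(x0[0]-.04,x0[0]+.04),(x0[1]-.04,x0[1]+.04),(-.6,.6)],args=(cc,),seed=1,tol=1e-6)
    print(nm,r.x.round(4),r.fun.round(1))
for n in('top','side'):
    W=cloud(load(n)).reshape(-1,3);z=W[:,2]
    ok=(z>.345)&(z<.375)&(abs(W[:,1])<.3)&(W[:,0]>.5)&(W[:,0]<1.2);Q=W[ok]
    print(n,ok.sum(),np.median(Q[:,2]),cv2.minAreaRect(Q[:,:2].astype(np.float32)*1000))
    h,b=np.histogram(z[(abs(W[:,1])<.4)&(W[:,0]>.5)&(z>.05)],np.arange(.05,.45,.025));print(h)
    d=np.nan_to_num(W.reshape(400,640,3));d[~ok.reshape(400,640)]=0
    np.save(f'/tmp/roof_{n}.npy',Q)
E
```

```text
guess [0.4231588  0.24566878 0.0045    ]
both [0.4279 0.2405 0.1889] -153.7
top [0.4272 0.2406 0.1891] -78.6
side [0.4287 0.2404 0.1882] -76.2
top 3968 0.3586418980527779 ((668.0614013671875, -29.874595642089844), (147.82643127441406, 232.52389526367188), 6.675400257110596)
[ 438  325  122  226  147   75  116   28   13   18   27  456 3937    0
    0]
side 4925 0.3577169799268461 ((669.0751342773438, -29.085052490234375), (145.2548065185547, 232.25830078125), 6.587469577789307)
[1164  944  624  795  505  320  278  127  140  140  146  432 4910    0
    0]
```

```bash
cat >> h.py <<'E'
def go(s,target,yaw=None):
    """tool-frame shift to world target; roll so that tool z is across heading yaw"""
    R=Ro.from_rotvec(s['ee_rot']).as_matrix()
    d=R.T@(np.array(target)-s['position']); r=None
    if yaw is not None:
        zt=R.T@np.array([-np.sin(yaw),np.cos(yaw),0]); r=np.degrees(np.arctan2(-zt[1],zt[2])); r=(r+90)%180-90
    print('shift mm',(d*1000).round(1),'turn',r)
E
python3 - <<'E'
from h import *
from workcell import monitor
s=monitor.sense();R=Ro.from_rotvec(s['ee_rot']).as_matrix();print(R.round(4))
go(s,[.44,-.2,.245],.19)
m=np.array([.428,.2405]);u=np.array([np.cos(.189),np.sin(.189)])
print(m-.01*u);go(s,[*(m-.01*u),.2],.189)
c=load('top');o=np.array([.6785,-.0283]);a=.116;ux=np.array([np.cos(a),np.sin(a)])
for x,z in((-.0425,.245),(-.0125,.225),(.05,.225)):print((o+x*ux).round(4),proj(c,[[*(o+x*ux),z]]),(proj(c,[[*(o+x*ux),z]])-[140,70])*2.4)
E
```

```text
[[ 0.000e+00  9.733e-01  2.297e-01]
 [-1.000e-04  2.297e-01 -9.733e-01]
 [-1.000e+00 -0.000e+00  1.000e-04]]
shift mm [   1.7  382.3 -379.3] turn 2.3957509012325886
[0.41817807 0.23862123]
shift mm [  46.7  461.8 -811.2] turn 2.453046681018094
[ 0.6363 -0.0332] [[356.83640286 147.78831779]] [[520.40736686 186.69196269]]
[ 0.6661 -0.0297] [[355.16005378 140.08670177]] [[516.38412908 168.20808424]]
[ 0.7282 -0.0225] [[352.49297648 121.13386003]] [[509.98314356 122.72126406]]
```

Request:
step_arm(targets=[[[-1,0,0.382,-0.379,2.4],[-1,0,0.382,-0.379,2.4],[-1,0,0.382,-0.379,2.4],[-1,0,0.382,-0.379,2.4],[-1,0,0.382,-0.379,2.4],[-1,0,0.382,-0.379,2.4],[-1,0,0.382,-0.379,2.4],[-1,0,0.382,-0.379,2.4],[-1,0,0.382,-0.379,2.4],[-1,0,0.382,-0.379,2.4]]])

```text
time: 1.43
position: [0.3762, -0.3016, 0.2472]
ee_rot: [1.068, 1.292, -1.068]
ft_force: [-0.1, 0.2, 0.1]
width: 0.0881
```

```bash
python3 - <<'E'
from h import *
from workcell import monitor
s=monitor.sense();print(s['position'],s['time'],s['qpos'].round(2) if hasattr(s['qpos'],'round') else s['qpos'])
go(s,[.418,.2386,.1],.189)
E
```

```text
[ 0.37618642 -0.30162651  0.24717042] 1.4333 [-0.73 -0.11  2.    0.    1.25  0.65]
shift mm [ 146.8  142.7 -522.8] turn 0.02778891187051613
```

Request:
step_arm(targets=[[[-1,0,0.13,-0.25,0],[-1,0,0.13,-0.25,0],[-1,0,0.13,-0.25,0],[-1,0,0.13,-0.25,0],[-1,0,0.13,-0.25,0],[-1,0,0.13,-0.25,0],[-1,0.08,0.143,-0.523,0],[-1,0.08,0.143,-0.523,0],[-1,0.08,0.143,-0.523,0],[-1,0.08,0.143,-0.523,0]]])

```text
time: 2.27
position: [0.4315, 0.0985, 0.2046]
ee_rot: [1.069, 1.291, -1.067]
ft_force: [1.5, -0.4, -0.7]
width: 0.0878
```

```bash
python3 - <<'E'
from h import *
from workcell import monitor
s=monitor.sense();print(s['position'],s['time'],np.round(s['qpos'],2))
go(s,[.418,.2386,.07],.189)
E
```

```text
[0.4314696  0.09851967 0.20462101] 2.2667 [ 0.17 -0.16  2.13 -0.    1.17  1.55]
shift mm [ 134.5   12.8 -140.2] turn 0.0256807542926083
```

Request:
step_arm(targets=[[[-1,0.134,0.013,-0.14,0],[-1,0.134,0.013,-0.14,0],[-1,0.134,0.013,-0.14,0],[-1,0.134,0.013,-0.14,0],[-1,0.134,0.013,-0.14,0],[-1,0.134,0.013,-0.14,0],[-1,0.134,0.013,-0.14,0],[-1,0.134,0.013,-0.14,0],[-1,0.134,0.013,-0.14,0]]])

```text
time: 3.02
position: [0.4196, 0.238, 0.0721]
ee_rot: [1.072, 1.289, -1.066]
ft_force: [0.6, -0.3, 0.2]
width: 0.0883
```

```bash
python3 - <<'E'
from h import *
from workcell import monitor,imaging
s=monitor.sense();print(s['position'],s['time'],np.round(s['qpos'],2))
go(s,[.418,.2386,.0105],.189)
a=[]
for n in('top','side'):
    c=imaging.capture(n);u,v=proj(c,[s['position']])[0];u,v=int(u),int(v);print(n,u,v)
    a.append(cv2.resize(c['image'][v-50:v+50,u-50:u+50,::-1],(400,400),interpolation=cv2.INTER_CUBIC))
cv2.imwrite('pics/grasp1.png',np.hstack(a))
E
```

```text
[0.4195881  0.23801757 0.07212692] 3.0167 [ 0.47  0.08  2.17 -0.    0.88  1.85]
shift mm [61.6 -1.8 -0.9] turn -0.0266731422333919
top 276 221
side 342 162
```

View pics/grasp1.png

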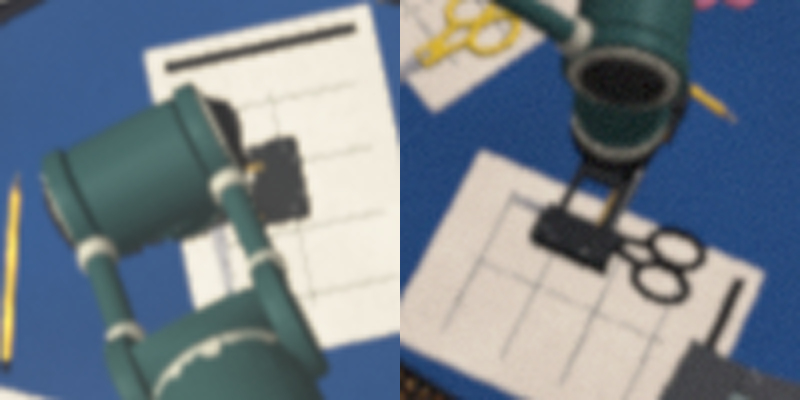

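Both views show the gripper correctly straddling the collar, with the body's long side along the jaw direction. I measure from depth how far the wrist sticks out ahead of the TCP (for head clearance), and descend.

```bash
python3 - <<'E'
from h import *
from workcell import monitor,imaging
s=monitor.sense();R=Ro.from_rotvec(s['ee_rot']).as_matrix()
P=[]
for n in('top','side'):
    W=cloud(imaging.capture(n)).reshape(-1,3);W=W[np.isfinite(W[:,0])];P.append((W-s['position'])@R)
T=np.vstack(P)
for a in np.arange(-.02,.5,.02):
    k=(-T[:,0]>a)&(-T[:,0]<a+.02)&(abs(T[:,1])<.25)&(abs(T[:,2])<.15)&(s['position'][2]+a>.02)
    if k.sum()>5: print('h%.2f n%d fwd %.0f z %.0f..%.0f'%(a,k.sum(),np.percentile(T[k,1],98)*1e3,*(np.percentile(T[k,2],[2,98])*1e3)))
E
```

```text
h-0.02 n93 fwd 249 z -149..-109
h0.00 n75 fwd 250 z -149..-119
h0.04 n13 fwd 34 z -29..86
h0.06 n109 fwd 34 z -77..86
h0.08 n417 fwd 34 z -72..93
h0.10 n190 fwd 31 z -9..93
h0.14 n100 fwd 36 z -36..37
h0.16 n34 fwd 38 z 2..37
h0.18 n106 fwd 37 z -10..38
h0.20 n80 fwd 36 z -5..36
h0.22 n72 fwd 34 z 6..36
h0.24 n31 fwd 27 z 7..36
h0.28 n16 fwd 35 z 4..59
h0.30 n38 fwd 50 z 45..67
h0.32 n154 fwd 55 z -53..69
h0.34 n682 fwd 51 z -61..67
h0.36 n2116 fwd 36 z -55..65
h0.38 n305 fwd -26 z -39..77
h0.40 n336 fwd -55 z -31..96
h0.42 n236 fwd -74 z -23..101
h0.44 n254 fwd -77 z -21..101
h0.46 n997 fwd -85 z -20..98
h0.48 n1032 fwd -105 z -15..105
```

Request:
step_arm(targets=[[[-1,0.03,-0.002,-0.001,0],[-1,0.055,-0.002,-0.001,0],[-1,0.0615,-0.002,-0.001,0],[-1,0.0615,-0.002,-0.001,0],[-1,0.0615,-0.002,-0.001,0]]])

```text
time: 3.63
position: [0.4177, 0.2383, 0.0106]
ee_rot: [1.072, 1.289, -1.067]
ft_force: [0.3, -0.7, 0.1]
width: 0.0883
```

Request:
step_arm(targets=[[[1,0,0,0,0],[1,0,0,0,0],[1,0,0,0,0],[1,0,0,0,0],[1,0,0,0,0],[1,0,0,0,0],[1,0,0,0,0],[1,0,0,0,0],[1,0,0,0,0],[1,0,0,0,0]]])

```text
time: 4.47
position: [0.4176, 0.2382, 0.0106]
ee_rot: [1.072, 1.289, -1.067]
ft_force: [-0.6, -0.2, -0.9]
width: 0.0235
```

Request:
step_arm(targets=[[[1,-0.03,0,0,0],[1,-0.06,0,0,0],[1,-0.1,0,0,0],[1,-0.14,0,0,0],[1,-0.14,0,0,0],[1,-0.14,0,0,0]]])

```text
time: 4.97
position: [0.4191, 0.2393, 0.1536]
ee_rot: [1.077, 1.286, -1.061]
ft_force: [-0.1, -0.8, -1.5]
width: 0.0208
```

```bash
python3 - <<'E'
from h import *
from workcell import monitor,imaging
s=monitor.sense();print(s['position'],s['width'],s['time'],s['ft_force'])
a=[]
for n in('top','side'):
    c=imaging.capture(n);np.savez(f'/tmp/{n}2.npz',**c);u,v=proj(c,[s['position']])[0];u,v=int(u),int(v);print(n,u,v)
    a.append(cv2.resize(c['image'][v-50:v+50,u-50:u+50,::-1],(400,400),interpolation=cv2.INTER_CUBIC))
cv2.imwrite('pics/grasp2.png',np.hstack(a))
E
```

```text
[0.41911694 0.23929324 0.15364945] 0.020788994116329836 4.9667 [-0.05190795 -0.82992944 -1.5444472 ]
top 273 220
side 344 152
```

View pics/grasp2.png

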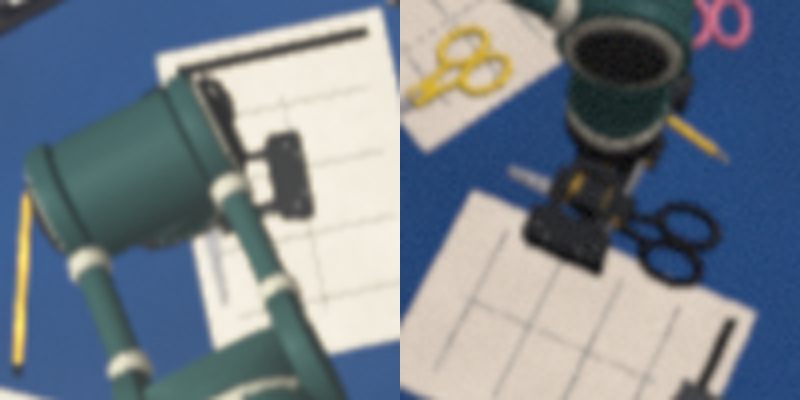

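Width is 20.8 mm and the large pair is lifted, with both bows visible in the side view around (680,240). Next is the pre-hang pose in front of the cabinet.

```bash
cat >> h.py <<'E'
CO=np.array([.6785,-.0283]);CA=.116;UX=np.array([np.cos(CA),np.sin(CA)]);UY=np.array([-UX[1],UX[0]])
def cab(x,y,z): return np.array([*(CO+x*UX+y*UY),z])
def incab(p): q=np.asarray(p)[...,:2]-CO; return np.stack([q@UX,q@UY,np.asarray(p)[...,2]],-1)
E
python3 - <<'E'
from h import *
from workcell import monitor
s=monitor.sense();t=cab(-.215,.019,.29);print(t);go(s,t,CA)
E
```

```text
[ 0.46274584 -0.03431179  0.29      ]
shift mm [-140.2   -4.5  276.2] turn 4.084395908419339
```

Request:
step_arm(targets=[[[1,-0.04,0,0.02,0],[1,-0.08,0,0.05,1],[1,-0.11,0,0.08,2],[1,-0.14,-0.002,0.11,3],[1,-0.14,-0.003,0.14,4],[1,-0.14,-0.004,0.17,4.1],[1,-0.14,-0.004,0.2,4.1],[1,-0.14,-0.004,0.23,4.1],[1,-0.14,-0.004,0.26,4.1],[1,-0.14,-0.004,0.276,4.1]]])

```text
time: 5.9
position: [0.4621, -0.0367, 0.2867]
ee_rot: [1.123, 1.262, -1.127]
ft_force: [0.2, 0.2, -1.3]
width: 0.0203
```

Request:
step_arm(targets=[[[1,0,0,0,0],[1,0,0,0,0],[1,0,0,0,0]]])

```text
time: 6.15
position: [0.461, -0.0361, 0.2845]
ee_rot: [1.123, 1.266, -1.129]
ft_force: [0.0, 0.3, -1.5]
width: 0.021
```

```bash
python3 - <<'E'
from h import *
from workcell import monitor,imaging
s=monitor.sense();print(s['position'],incab(s['position']),s['width'],s['time'],s['ft_force']);go(s,cab(-.215,.019,.29),CA)
a=[]
for n in('top','side'):
    c=imaging.capture(n);np.savez(f'/tmp/{n}.npz',**c);u,v=proj(c,[s['position']])[0];u,v=int(u),int(v);print(n,u,v)
    a.append(cv2.resize(c['image'][v-60:v+40,u-50:u+50,::-1],(400,400),interpolation=cv2.INTER_CUBIC))
    W=incab(cloud(c).reshape(-1,3)-[0,0,0]);p=incab(s['position'])
    k=(W[:,2]>.24)&(W[:,2]<.31)&(W[:,0]>p[0]+.03)&(W[:,0]<p[0]+.115)&(abs(W[:,1]-p[1])<.05)
    Q=W[k]-p;print(k.sum(),Q.mean(0) if k.any() else '')
    if k.sum()>8:
        f=np.linalg.lstsq(np.c_[Q[:,:2],np.ones(len(Q))],Q[:,2],rcond=None)[0];print('z=',f.round(4),'rng',np.percentile(Q,[2,98],axis=0).round(4).tolist())
cv2.imwrite('pics/pre.png',np.hstack(a))
E
```

```text
[ 0.46100491 -0.03607594  0.28450531] [-0.21693341  0.01744921  0.28450531] 0.020987674049645123 6.15 [ 0.01294486  0.3430318  -1.53750286]
shift mm [-5.5  1.9 -1.6] turn -0.14537149482657696
top 359 202
0 
side 303 209
320 [ 0.07058529  0.00061359 -0.00589236]
z= [-0.0343  0.0052 -0.0035] rng [[0.0336, -0.0365, -0.0108], [0.102, 0.038, -0.0019]]
```

View pics/pre.png

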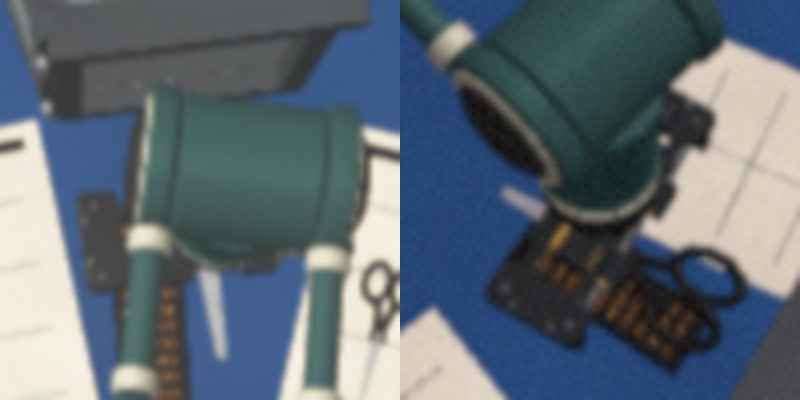

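```bash
python3 - <<'E'
from h import *
from workcell import monitor
s=monitor.sense();go(s,cab(-.128,.0185,.287),CA)
E
```

```text
shift mm [-1.7 88.3 -0.7] turn -0.05502598974612738
```

Request:
step_arm(targets=[[[1,-0.002,0.02,-0.001,0],[1,-0.002,0.04,-0.001,0],[1,-0.002,0.06,-0.001,0],[1,-0.002,0.075,-0.001,0],[1,-0.002,0.085,-0.001,0],[1,-0.002,0.088,-0.001,0],[1,-0.002,0.088,-0.001,0],[1,-0.002,0.088,-0.001,0]]])

```text
time: 6.92
position: [0.5482, -0.0241, 0.2871]
ee_rot: [1.121, 1.266, -1.127]
ft_force: [-0.2, -0.7, -0.5]
width: 0.0208
```

```bash
python3 - <<'E'
from h import *
from workcell import monitor,imaging
s=monitor.sense();print(incab(s['position']),s['width'],s['time'],s['ft_force']);go(s,cab(-.125,.019,.287),CA)
for n in('top','side'):
    c=imaging.capture(n);np.savez(f'/tmp/{n}.npz',**c)
    I=cv2.resize(c['image'][:,:,::-1],None,fx=6,fy=6,interpolation=cv2.INTER_CUBIC)
    p=incab(s['position']);pts=[cab(-.0425,0,.245),cab(-.0225,0,.225),cab(p[0]+.072,p[1]-.019,p[2]-.01)]
    uv=proj(c,pts);print(n,uv.round(1).tolist())
    for q,col in zip(uv,((0,0,255),(0,255,255),(0,255,0))):cv2.circle(I,tuple(int(x) for x in q*6+3),3,col,-1)
    u,v=(uv[0]*6).astype(int);cv2.imwrite(f'pics/in_{n}.png',I[max(0,v-200):v+200,u-200:u+200])
    globals()[n]=I[max(0,v-200):v+200,u-200:u+200]
cv2.imwrite('pics/in.png',np.hstack([top,side]))
E
```

```text
[-0.12889563  0.01927863  0.28709533] 0.020798296021426084 6.9167 [-0.19771856 -0.65247971 -0.47455438]
shift mm [0.1 3.9 0.3] turn -0.011017879688722587
top [[356.8, 147.8], [355.6, 143.1], [358.0, 149.9]]
side [[352.8, 248.1], [358.2, 252.9], [349.4, 243.2]]
```

View pics/in.png

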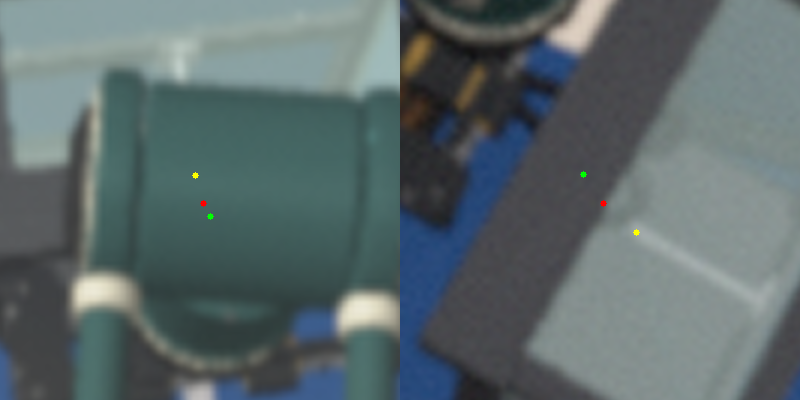

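Request:
step_arm(targets=[[[1,0,0.004,0,0],[1,0.01,0.004,0,0],[1,0.02,0.004,0,0],[1,0.025,0.004,0,0],[1,0.028,0.004,0,0],[1,0.028,0.004,0,0]]])

```text
time: 7.52
position: [0.5509, -0.024, 0.2575]
ee_rot: [1.121, 1.267, -1.129]
ft_force: [0.0, 0.2, -0.9]
width: 0.0211
```

Request:
step_arm(targets=[[[1,0.002,0,0,0],[1,0.004,0,0,0],[1,0.004,0,0,0]]])

```text
time: 7.77
position: [0.5508, -0.0239, 0.2531]
ee_rot: [1.121, 1.268, -1.129]
ft_force: [0.2, 0.5, -0.7]
width: 0.0209
```

```bash
python3 - <<'E'
from h import *
from workcell import monitor
s=monitor.sense();print(incab(s['position']),s['ft_force'],s['ft_torque'],s['width'])
E
```

```text
[-0.12637076  0.01911792  0.25312376] [ 0.18052559  0.4937433  -0.74148505] [ 0.02049198 -0.03946131 -0.04321971] 0.02085133410965562
```

Request:
step_arm(targets=[[[1,0.002,0.001,0,0],[1,0.004,0.001,0,0],[1,0.004,0.001,0,0]]])

```text
time: 8.02
position: [0.5518, -0.0238, 0.2488]
ee_rot: [1.121, 1.268, -1.129]
ft_force: [1.3, 0.1, -1.4]
width: 0.0209
```

Request:
step_arm(targets=[[[1,0.002,0,0,0],[1,0.004,0,0,0],[1,0.004,0,0,0]]])

```text
time: 8.27
position: [0.552, -0.0238, 0.2446]
ee_rot: [1.121, 1.267, -1.129]
ft_force: [1.3, -0.7, 0.7]
width: 0.0212
```

Request:
step_arm(targets=[[[1,0.002,0,0,0],[1,0.004,0,0,0],[1,0.004,0,0,0]]])

```text
time: 8.52
position: [0.5523, -0.0239, 0.2405]
ee_rot: [1.121, 1.266, -1.129]
ft_force: [1.4, -1.0, 1.0]
width: 0.021
```

The reading shows contact at TCP z ≈ 0.248 as predicted. The slope pushes the bar back and up (+x, +z), so the bar is behind the tip. I lower further so the scissors pivot in the grip, blades down, then look.

Request:
step_arm(targets=[[[1,0.004,0,0,0],[1,0.008,0,0,0],[1,0.012,0,0,0],[1,0.016,0,0,0],[1,0.02,0,0,0],[1,0.024,0,0,0],[1,0.028,0,0,0],[1,0.03,0,0,0],[1,0.03,0,0,0]]])

```text
time: 9.27
position: [0.5559, -0.0242, 0.2123]
ee_rot: [1.125, 1.259, -1.123]
ft_force: [8.7, -0.2, 4.2]
width: 0.0209
```

```bash
python3 - <<'E'
from h import *
from workcell import monitor,imaging
s=monitor.sense();p=incab(s['position']);print(p,s['width'],s['time'],s['ft_force'])
a=[]
for n in('top','side'):
    c=imaging.capture(n)
    u,v=proj(c,[cab(-.06,0,.24)])[0].astype(int);a.append(cv2.resize(c['image'][v-40:v+40,u-40:u+40,::-1],(400,400),interpolation=cv2.INTER_CUBIC))
    W=incab(cloud(c).reshape(-1,3));k=(abs(W[:,1]-p[1])<.045)&(W[:,2]>.1)&(W[:,2]<.3)&(W[:,0]>-.25)&(W[:,0]<.04)
    for x in np.arange(-.24,.04,.02):
        m=k&(W[:,0]>x)&(W[:,0]<x+.02)
        if m.sum()>4:print(n,'x%.2f'%x,m.sum(),np.percentile(W[m,2],[10,50,90]).round(3),np.percentile(W[m,1],[5,95]).round(3))
cv2.imwrite('pics/hk.png',np.hstack(a))
E
```

```text
[-0.12131702  0.0182181   0.21225301] 0.020908853225652457 9.2667 [ 8.67998414 -0.2282358   4.18048349]
top x-0.20 15 [0.176 0.18  0.183] [0.013 0.021]
top x-0.18 22 [0.183 0.186 0.191] [0.013 0.023]
top x-0.16 104 [0.194 0.29  0.295] [-0.021  0.054]
top x-0.14 5 [0.196 0.201 0.255] [-0.015  0.022]
side x-0.20 17 [0.176 0.179 0.182] [0.013 0.022]
side x-0.18 13 [0.18  0.184 0.187] [0.013 0.023]
side x-0.16 25 [0.288 0.291 0.293] [-0.023 -0.   ]
side x-0.14 56 [0.282 0.292 0.298] [-0.023 -0.004]
side x-0.12 39 [0.285 0.292 0.298] [-0.023 -0.004]
side x-0.10 73 [0.217 0.29  0.295] [-0.024  0.052]
```

View pics/hk.png

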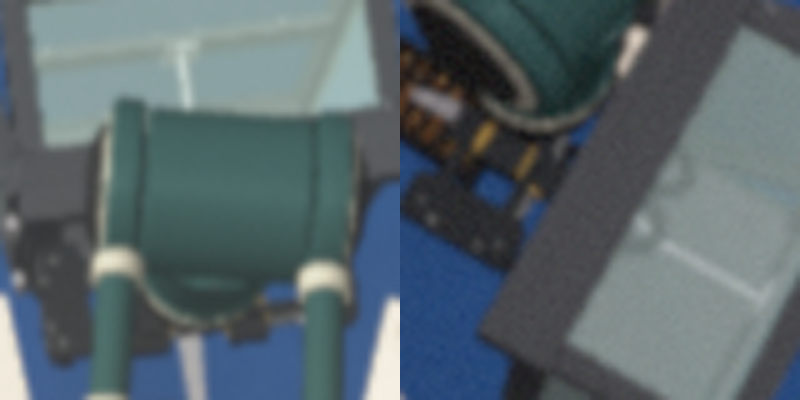

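The bow ring is visible round the hook at crop (648,235), and the blades are tilted about 22° down. The pull has dragged the tool 5 mm towards the head, so I ease up and back slightly before opening.

Request:
step_arm(targets=[[[1,-0.003,-0.004,0,0],[1,-0.004,-0.004,0,0],[1,-0.004,-0.004,0,0]]])

```text
time: 9.62
position: [0.5542, -0.0248, 0.2181]
ee_rot: [1.127, 1.254, -1.119]
ft_force: [6.3, 0.4, 1.8]
width: 0.0207
```

```bash
python3 - <<'E'
from h import *
from workcell import monitor
s=monitor.sense();print(incab(s['position']),s['ft_force'],s['width']);go(s,cab(-.1255,.0182,.217),CA)
E
```

```text
[-0.12304806  0.01785078  0.21807419] [6.34755926 0.37831665 1.84990005] 0.020703827334015875
shift mm [ 1.1 -2.5 -0.3] turn -0.05595065965434287
```

Request:
step_arm(targets=[[[-1,0,-0.003,0,0],[-1,0,-0.003,0,0],[-1,0,-0.003,0,0],[-1,0,-0.003,0,0],[-1,0,-0.003,0,0],[-1,0,-0.003,0,0],[-1,0,-0.003,0,0],[-1,0,-0.003,0,0],[-1,0,-0.003,0,0],[-1,0,-0.003,0,0]]])

```text
time: 10.45
position: [0.5512, -0.0251, 0.218]
ee_rot: [1.127, 1.254, -1.119]
ft_force: [-0.3, -0.7, -0.3]
width: 0.0854
```

Request:
step_arm(targets=[[[-1,0,-0.02,0,0],[-1,0,-0.05,0,0],[-1,0,-0.09,0,0],[-1,-0.02,-0.11,0.02,0],[-1,-0.04,-0.11,0.05,0],[-1,-0.06,-0.11,0.09,0],[-1,-0.06,-0.11,0.13,0],[-1,-0.06,-0.11,0.17,0],[-1,-0.06,-0.11,0.21,0],[-1,-0.06,-0.11,0.24,0]]])

```text
time: 11.28
position: [0.469, -0.2792, 0.2782]
ee_rot: [1.127, 1.252, -1.12]
ft_force: [-0.0, -0.6, 0.1]
width: 0.0883
```

```bash
python3 - <<'E'
from h import *
from workcell import monitor,imaging
s=monitor.sense();print(incab(s['position']),s['width'],s['time'],s['ft_force'])
a=[]
for n in('top','side'):
    c=imaging.capture(n)
    u,v=proj(c,[cab(-.05,0,.2)])[0].astype(int);a.append(cv2.resize(c['image'][v-45:v+45,u-45:u+45,::-1],(400,400),interpolation=cv2.INTER_CUBIC))
    W=incab(cloud(c).reshape(-1,3));k=(abs(W[:,1])<.08)&(W[:,2]>.03)&(W[:,2]<.32)&(W[:,0]>-.075)&(W[:,0]<.04)
    Q=W[k]
    for z in np.arange(.02,.32,.02):
        m=(Q[:,2]>z)&(Q[:,2]<z+.02)
        if m.sum()>4:print(n,'z%.2f'%z,m.sum(),np.percentile(Q[m,0],[10,50,90]).round(3),np.percentile(Q[m,1],[5,95]).round(3))
cv2.imwrite('pics/done.png',np.hstack(a))
E
```

```text
[-0.23716036 -0.22501295  0.27818764] 0.08826640790911623 11.2833 [-0.03995599 -0.57676693  0.07034421]
top z0.02 169 [-0.062 -0.053 -0.043] [-0.074  0.07 ]
```

View pics/done.png

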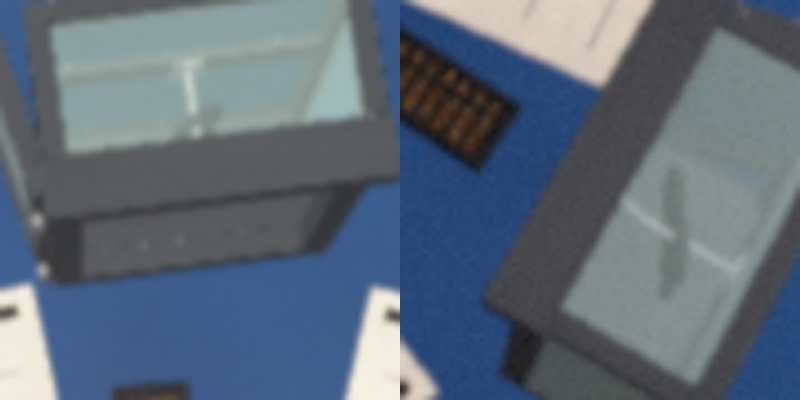

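The scissors hang in the cabinet on the hook's bar (side view, dark shape across the bar at (680,240)). I wait for any swinging to settle, then check once more and compare the desk.

Request:
step_arm(targets=[[[-1,0,0,0,0],[-1,0,0,0,0],[-1,0,0,0,0],[-1,0,0,0,0],[-1,0,0,0,0],[-1,0,0,0,0],[-1,0,0,0,0],[-1,0,0,0,0],[-1,0,0,0,0],[-1,0,0,0,0]]])

```text
time: 12.22
position: [0.4691, -0.2802, 0.2776]
ee_rot: [1.129, 1.251, -1.123]
ft_force: [-0.4, 0.1, -0.6]
width: 0.0885
```

Request:
step_arm(targets=[[[-1,0,0,0,0],[-1,0,0,0,0],[-1,0,0,0,0],[-1,0,0,0,0],[-1,0,0,0,0],[-1,0,0,0,0],[-1,0,0,0,0],[-1,0,0,0,0],[-1,0,0,0,0],[-1,0,0,0,0]]])

```text
time: 13.05
position: [0.4691, -0.2802, 0.2776]
ee_rot: [1.129, 1.251, -1.123]
ft_force: [0.7, -0.2, 0.4]
width: 0.088
```

```bash
python3 - <<'E'
from h import *
from workcell import monitor,imaging
a=[]
for n in('top','side'):
    c=imaging.capture(n);o=cv2.imread(f'pics/{n}1.png')
    u,v=proj(c,[cab(-.05,0,.2)])[0].astype(int);a.append(cv2.resize(c['image'][v-45:v+45,u-45:u+45,::-1],(400,400),interpolation=cv2.INTER_CUBIC))
    if n=='top':
        d=cv2.GaussianBlur(cv2.absdiff(o,np.ascontiguousarray(c['image'][:,:,::-1])).max(2),(5,5),0)>35
        k,_,st,_=cv2.connectedComponentsWithStats(d.astype(np.uint8));print(st[1:][st[1:,4]>10])
cv2.imwrite('pics/done2.png',np.hstack(a))
E
```

```text
[[  386   154   127   161  8047]
 [  264   195    23    36   407]
 [  408   285   232   115 13920]
 [  258   289   152   111  7504]
 [  381   322     8    24   113]
 [  337   330    29    10   134]
 [  402   389     6    11    41]]
```

View pics/done2.png

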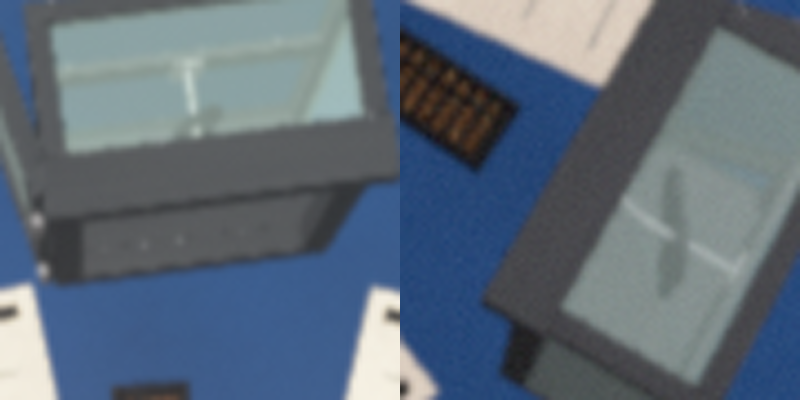

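```bash
python3 -c "
from workcell import finish_job;print(finish_job())"
```

```text
the job is handed in; nothing more can be done
None
```

The large scissors are hanging in the cabinet on the hook by their right bow. The gripper is open and clear, and the job was handed in at about 13 s.

- **Grasp and hang:** I gripped the collar 10 mm towards the blades so the gripper's body would stay in front of the frame's head. The bow went in over the hook tip, and contact came close to the predicted height, with forces showing the bar behind the tip. I then tilted the blades down and let go.
- **Final pictures:** two taken about 1.8 s apart look the same, with the scissors still on the hook's bar behind the bend. Comparing the top view before and after shows changes only where the scissors had lain and where the arm stands or stood. The arm hides the right of the desk, so that part was not checked.
- **Force:** the highest reading at the wrist was about 10 N, while tilting the scissors, and it was near zero after release.
- **Not fully confirmed:** the closest the gripper came to the dark frame was about 1.3 mm by calculation, while tilting. The calibration is only good to about 2 mm. The force then was a pull into the cabinet, not a push back, so I saw no sign of contact, but no picture shows that gap. The scissors gave no depth reading behind the glass, so the hanging was judged from the images alone.

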